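# Slide the board carrier into the test bay and probe its contact

## Robot

A 6-joint arm with a two-finger parallel gripper is mounted at the origin on a cart in front of the work surface, level with it; the furniture and walls round the work are solid. World frame = base frame: x ahead of the robot, y to its left, z up, the work surface at z = 0. Lengths are in mm, angles in rad, forces in N, time in s.
With the tool pointing down it reaches from about 350 to 950 mm from the base axis. Payload 17.4 kg.
Tool frame: the origin (TCP) lies at the very end of the fingers, on their centre line; the grasp point (between the pads) lies 19 mm behind it; z points along the fingers, y is the line along which they close (so a half turn about z gives the same grasp; the last joint's range is limited). The gripper opens to 93 mm and grips with 3 to 60 N. Pads are 15 mm wide; open, the fingers measure 128 mm over their backs; the gripper's body (75 mm by 188 mm) begins 65 mm behind the grasp point.
Start: joints at [-1.202, 0.116, 1.442, -0, 1.584, -0.038], TCP at [267.07, -619.924, 218.646] pointing down, gripper open.
Joint ranges: [-2.83, 2.83], [-0.83, 2.19], [0.07, 2.5], [-1.14, 4.28], [0.01, 3], [-2.97, 2.97]. Speed limits (rad/s): [1.89, 1.89, 2.22, 3.14, 3.14, 3.14].

## Interface

Orientations are given as a unit quaternion [w, x, y, z].
In Python, from workcell import read_state, capture, calibration, sign_off gives the robot as it stands.
- The arm moves only by the tool arm_command, never from a script. Its argument "rows" is a list of rows, each an object of numbers: "tx", "ty", "tz": the shift along the tool's x, y, z in units of 25 mm (1.0 is 25 mm); "twist": the turn about the tool's z in units of 5 degrees (1.0 is 5 degrees). In form: [{"tx": .., "ty": .., "tz": .., "twist": ..}, ...]. A call has 1 to 20 rows; each row shifts and turns the commanded pose from where the row before left it, along the tool's axes as they then stand; what a row does not reach is not made up. A row lasts 1/12 s, in which the tool goes at most 41.7 mm and 7.16 degrees, less where a joint would pass 70% of its speed; a pose out of reach is approached as far as the arm can. A call is refused whole if a number of a shift passes 1 or a number of a turn 1, either way. A call with a gripper value outside its range is refused whole. "hand" is the opening, from 0 (shut) to 1 (fully open), set as the call begins (left out, the last holds). The fingers move at their own pace and stop on an object; "newtons" is the grip in N (left out, the last holds). Time passes only in rows, so rows that do not move let the fingers close. It gives the time, the measured TCP pose, the force, the opening and the grip force at its end, in the units of the state.
- read_state(): the state, without advancing time (a new reading comes with each control period).
- capture(name): name is "side" or "top" or "wrist"; returns the picture (400x640x3 uint8, red, green, blue); there is no depth.
- calibration(name): a dict with "vertical_fov" (degrees; the focal length in pixels is half the picture's height over the tangent of half this angle, whatever the lens; pixels are square), "cx", "cy" (the principal point, pixels), "position" and "rotation" of the camera in the world; the wrist camera has in their place "tool_from_camera" (4x4, takes a point from camera to tool coordinates, whose origin is the TCP and whose axes are the flange's). Camera axes: x right, y up, looking along -z (the intrinsics and any distortion apply to the point x, -y, -z); pixel columns grow to the right and rows downward; lengths in mm; the calibration is good to about 2 mm. A picture is of the moment at which its call begins: read the wrist's pose just before it. calibration takes no time and is no camera call.
- sign_off(): hands the job in; it is judged then, once.
The state is a dict: "clock": time; "joints": joint angles; "qd": joint speeds; "tau": joint torques, N m; "ee_pos": TCP position; "ee_rot": TCP orientation; "wrist_force": force on the tool from outside, world axes, zero at the start; "ft_torque": the same for the moment, N m; "width": finger opening in mm; "gripper_force": force on a finger pad.
Only numpy, scipy, OpenCV 4.12 (cv2) and the standard library are available. Lean on these libraries where they do the work, as an engineer would, in place of code of your own. Each camera call takes 0.05 s, during which the arm holds its last target. There are 200 camera calls.

## Task

Slide the board carrier along the desk, without lifting it, from the blue outline until it sits squarely inside the yellow outline, and let go of it. Then take the red spring-loaded test probe out of its stand and hold it upright with its tip on the brass contact in the red ring, pressing gently so that the tip is pushed about half way in (3 N or so). Finish while still holding the probe there; leave the bottle, tweezers, battery and tip cleaner where they are.

Things in the scene. Friction and masses are not known exactly. Their poses are not given: they have to be found in the camera images.
- carrier: Loose grey plate, 140 (x) x 100 (y) x 12 mm, about 0.45 kg, flat on the desk. Origin: centre of its underside, z up. Black grip bar at its centre, see bar_top. Green circuit board bolted on at x = +47 mm (35 x 50 mm, top at 25 mm). Two brass contacts, 12 mm across, 3 mm high, at x = -45 mm: in a red ring at y = +25 mm, in a blue ring at y = -25 mm.
- red_contact (a point): Centre of the top of the brass contact (12 mm across) in the red ring (24 mm across), 15 mm above the underside of the carrier, at x = -45, y = +25 mm in the carrier's frame.
- bar_top (a point): Centre of the top of the carrier's grip bar, 53 mm above the carrier's underside. The bar is upright, 46 mm long along the carrier's x and 14 mm thick along its y; its foot, 56 x 24 mm, reaches up to 16 mm above the desk.
- test_bay: Yellow outline painted flat on the desk, inside 156 (its x) x 116 mm (its y): the carrier fits in with 8 mm to spare all round when its x points as the bay's x. Origin: its centre, at desk height. Its x points away from the robot within about 15 degrees.
- park_bay: Blue outline of the same size, in which the carrier stands at the start. Origin: its centre. It lies to the left or to the right of the yellow one.
- stand: Fixed probe stand: grey block 50 x 50 x 52 mm high with an upright bore 14 mm wide, on a 74 mm square foot plate 6 mm thick. Origin: centre of its underside. The probe hangs in it. A fixed open cardboard carton, about 0.3 m high, stands behind it: its front is about 0.6 m ahead of the robot, to the right of the middle of the desk; keep the arm in front of it.
- probe: Loose test probe, 0.07 kg, upright in the stand at the start. Origin: underside of its black guard (30 mm across, 4 mm thick), resting on the stand 52 mm above the desk; z up along the probe. Red round grip, 18 mm across, from 4 to 60 mm above the origin, black cap to 64 mm. Below the origin a shaft 10 mm across, 30 mm long, then the brass plunger: tip 44 mm below the origin when out.
- probe_tip (a point): The round tip of the probe's brass plunger.
- plunger (a joint): How far the probe's plunger is pushed in: 0 = fully out, 0.010 m = fully in (stop). Spring: about 0.8 N to start it, plus 0.5 N per mm, so 3.3 N half way.
- cleaner_bottle: White dropper bottle with red top, upright, 38 mm across, 112 mm high; bystander. Origin: centre of its underside.
- tweezers: Steel tweezers lying flat, 118 x 12 x 8 mm; bystander. Origin: centre of its underside.
- battery_1: Round battery lying on its side, 51 x 14 mm; bystander. Origin: centre of its underside.
- tip_cleaner: Dark cup with brass wool, 61 mm across, 35 mm high; bystander. Origin: centre of its underside.
There are look-alikes about, which are no part of the job. Leave any pink look-alike of the stand alone.

How it is judged:
By the outcome, as a careful person would: the job done as asked, in the order asked, and still so for the second after the job is handed in, while the arm keeps its last pose, push and grip.
It also fails if it takes over 67 s, if anything falls off the work surface, if the arm or the gripper's body presses on something with over 40 N, if the wrist force passes 120 N, or if a joint passes its speed limit or range.

## Working session

There is one attempt and no reset: what is moved stays moved. The work goes in short steps, Python scripts to look and compute and a tool call to move; the robot and the scene stay as the last step left them, time stands still between calls to the robot, and variables do not carry over. Pictures are saved under pics/ and viewed, at most 10 in all, crops included, and the job is handed in when it is done.

Besides the shell and the picture viewer there is one more tool, called after "Request:" by a JSON object that holds its "api" and its "payload", one argument or row to a line. arm_command: Moves the arm, as the interface text tells. Its arguments: {"type":"object","properties":{"rows":{"type":"array","items":{"type":"object","properties":{"tx":{"type":"number"},"ty":{"type":"number"},"tz":{"type":"number"},"twist":{"type":"number"}}}},"hand":{"type":"number"},"newtons":{"type":"number"}},"required":["rows"]}

```bash
mkdir -p pics; ls; python3 - <<'E'
from workcell import *
import cv2,json
for n in("top","side"):
    cv2.imwrite(f"pics/{n}0.png",capture(n)[:,:,::-1]);print(n,calibration(n))
print(calibration("wrist"));print(read_state())
E
```

```text
pics
top {'vertical_fov': 52.60284404638723, 'cx': 325.86356317692866, 'cy': 201.63511857814336, 'position': array([ 453.50909787,  -89.16338423, 1139.03384629]), 'rotation': array([-0.70295068, -0.0157191 ,  0.01909603,  0.71080841])}
side {'vertical_fov': 52.62617784495036, 'cx': 319.2060704314244, 'cy': 200.32322535526885, 'position': array([787.69308497, 436.18527181, 977.93956602]), 'rotation': array([0.24649482, 0.06966043, 0.27344262, 0.92715525])}
{'vertical_fov': 59.888985660548485, 'cx': 314.95414048823636, 'cy': 198.62521599706412, 'tool_from_camera': array([[-4.20103607e-04,  9.54107178e-01,  2.99465050e-01,
         8.46140978e+01],
       [ 9.99998969e-01,  8.12072788e-04, -1.18444974e-03,
        -1.95265057e-01],
       [-1.37327942e-03,  2.99464244e-01, -9.54106535e-01,
        -1.65551906e+02],
       [ 0.00000000e+00,  0.00000000e+00,  0.00000000e+00,
         1.00000000e+00]])}
{'clock': 0.1, 'joints': array([-1.20180549e+00,  1.16430946e-01,  1.44220098e+00, -1.59407605e-05,
        1.58397681e+00, -3.78234553e-02]), 'qd': array([ 0.00056457, -0.00396497, -0.0012604 , -0.00074313, -0.00016952,
       -0.00048943]), 'tau': array([ 2.94612983e-03, -7.22898030e+01, -6.23860073e+01,  7.81564624e-02,
        2.28642341e-02, -5.10008556e-05]), 'ee_pos': array([ 266.996128  , -619.75546825,  217.98220685]), 'ee_rot': array([-4.99777659e-04,  9.79383889e-01,  2.02007277e-01, -9.16000017e-05]), 'wrist_force': array([ 0.12090386, -0.0657754 , -1.11870713]), 'ft_torque': array([-0.05294057, -0.0426761 ,  0.05262753]), 'gripper_force': 0.0, 'width': 93.09587629649678}
```

View pics/top0.png

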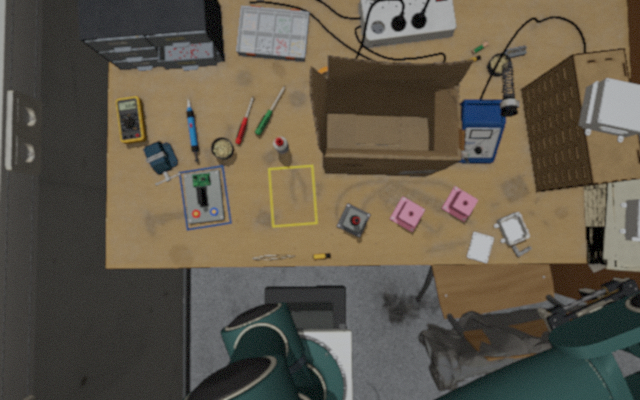

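View pics/side0.png

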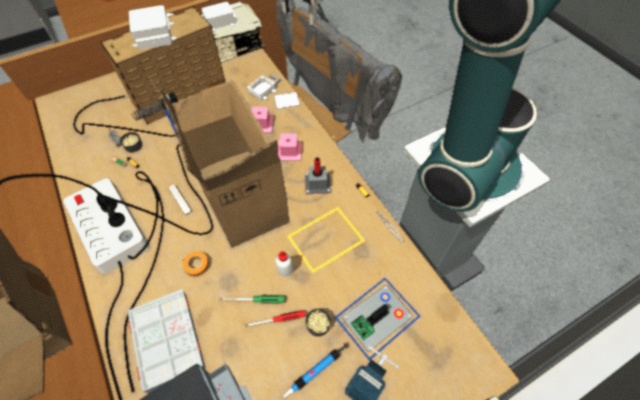

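Top view: the carrier is in the blue outline at about (205,197) and the yellow bay is at (293,196). The stand with the red probe is at (353,220), with pink look-alikes at (408,213) and (460,203). The bottle is at (281,145), the tweezers at (273,258) and the battery at (321,256). The side view agrees: bay (327,240), carrier (378,318), stand (317,178).

```bash
cat > h.py <<'E'
import numpy as np, cv2
from scipy.spatial.transform import Rotation as R
from workcell import *
def rot(q): return R.from_quat(np.r_[q[1:],q[0]]).as_matrix()
def cam(n,s=None):
    c=calibration(n); f=200/np.tan(np.radians(c["vertical_fov"]/2))
    if n=="wrist":
        M=c["tool_from_camera"]; Q=rot(s["ee_rot"]); return f,c["cx"],c["cy"],Q@M[:3,3]+s["ee_pos"],Q@M[:3,:3]
    return f,c["cx"],c["cy"],np.array(c["position"]),rot(c["rotation"])
def ray(C,p):
    f,cx,cy,o,Q=C; d=Q@np.array([(p[0]-cx)/f,-(p[1]-cy)/f,-1]); return o,d/np.linalg.norm(d)
def at(C,p,z):
    o,d=ray(C,p); return (o+d*(z-o[2])/d[2])[:2]
def proj(C,X):
    f,cx,cy,o,Q=C; v=Q.T@(np.asarray(X,float)-o); return np.array([cx-f*v[0]/v[2],cy+f*v[1]/v[2]])
def tri(obs):
    A=0;b=0
    for C,p in obs:
        o,d=ray(C,p);P=np.eye(3)-np.outer(d,d);A=A+P;b=b+P@o
    return np.linalg.solve(A,b)
def mask(im,h0,h1,smin=110,vmin=60,box=None):
    hsv=cv2.cvtColor(im,cv2.COLOR_RGB2HSV);h=hsv[...,0].astype(int)
    ok=((h>=h0)&(h<=h1) if h0<=h1 else (h>=h0)|(h<=h1))&(hsv[...,1]>=smin)&(hsv[...,2]>=vmin)
    m=np.zeros_like(ok)
    if box: x0,y0,x1,y1=box;m[y0:y1,x0:x1]=ok[y0:y1,x0:x1]
    else: m=ok
    return m.astype(np.uint8)
def deskrect(C,m,z=0):
    ys,xs=np.nonzero(m); P=np.array([at(C,p,z) for p in zip(xs,ys)],np.float32); return cv2.minAreaRect(P),len(P)
def cent(m):
    ys,xs=np.nonzero(m); return np.array([xs.mean(),ys.mean()]),len(xs)
E
python3 - <<'E'
from h import *
np.set_printoptions(precision=1,suppress=True)
C={n:cam(n) for n in("top","side")}
I={n:cv2.imread(f"pics/{n}0.png")[:,:,::-1].copy() for n in C}
B={"top":dict(y=(262,160,324,232),b=(175,160,236,236),red=(188,206,203,222),probe=(345,210,366,232)),
"side":dict(y=(280,200,372,278),b=(330,270,426,362),red=(390,305,407,322),probe=(308,150,328,182))}
for n in C:
    print(n,"yellow",deskrect(C[n],mask(I[n],24,34,130,120,B[n]["y"])))
    print(n,"blue",deskrect(C[n],mask(I[n],105,125,90,50,B[n]["b"])))
o={}
for k in("red","probe"):
    ps=[]
    for n in C:
        c=cent(mask(I[n],170,8,120,60,B[n][k]));print(k,n,c);ps.append((C[n],c[0]))
    print(tri(ps))
pt={"bottle":[(281,141),(283,256)],"stand_top":[(354,220),(318,180)],"board":[(203,183),(362,327)]}
for k,(a,b) in pt.items(): print(k,tri([(C["top"],a),(C["side"],b)]))
print("carton front base",at(C["top"],(330,172),0),at(C["top"],(460,174),0),at(C["side"],(287,222),0),at(C["side"],(231,244),0), "tw",at(C["top"],(273,258),0),"bat",at(C["top"],(321,256),0),"edge",at(C["top"],(300,267),0))
print("carton top", at(C["top"],(325,153),300),at(C["top"],(445,160),300))
E
```

```text
top yellow (((528.0950927734375, -0.5658035278320312), (170.10316467285156, 130.3767852783203), 3.6556179523468018), 564)
top blue (((526.8082885742188, 246.4931640625), (164.09625244140625, 123.06488037109375), 8.434773445129395), 71)
side yellow (((526.1901245117188, 0.48566436767578125), (170.0847625732422, 130.52554321289062), 3.7038424015045166), 521)
side blue (((556.1473999023438, 252.1373748779297), (224.75823974609375, 124.8389663696289), 8.167922973632812), 144)
red top (array([195.6, 213.6]), 29)
red side (array([398.3, 313.3]), 47)
[479.5 268.3  10.9]
probe top (array([354.8, 220.1]), 40)
probe side (array([316.9, 166.7]), 91)
[ 456.1 -169.5   79.1]
bottle [664.3  24.1  78. ]
stand_top [ 454.8 -171.1   13. ]
board [568.  250.9  -3.2]
carton front base [ 593.4 -107.6] [ 583.8 -475.7] [593.8 -96. ] [ 755.8 -110.5] tw [353.4  54.7] bat [357.4 -79.6] edge [327.5 -20.6]
carton top [596.5 -92.7] [ 579.2 -343.3]
```

Request:
{"api": "arm_command", "payload": {
  "rows": [
    {"tx": 0.82, "ty": -0.985},
    {"tx": 0.82, "ty": -0.985},
    {"tx": 0.82, "ty": -0.985},
    {"tx": 0.82, "ty": -0.985},
    {"tx": 0.82, "ty": -0.985},
    {"tx": 0.82, "ty": -0.985},
    {"tx": 0.82, "ty": -0.985},
    {"tx": 0.82, "ty": -0.985},
    {"tx": 0.82, "ty": -0.985},
    {"tx": 0.82, "ty": -0.985},
    {"tx": 0.82, "ty": -0.985},
    {"tx": 0.82, "ty": -0.985},
    {"tx": 0.82, "ty": -0.985},
    {"tx": 0.82, "ty": -0.985},
    {"tx": 0.82, "ty": -0.985},
    {"tx": 0.82, "ty": -0.985}
  ],
  "hand": 1
}}

```text
invalid input at $.rows[0]: expected keys tx, ty, tz, twist
```

Request:
{"api": "arm_command", "payload": {
  "rows": [
    {"tx": 0.82, "ty": -0.985},
    {"tx": 0.82, "ty": -0.985},
    {"tx": 0.82, "ty": -0.985},
    {"tx": 0.82, "ty": -0.985},
    {"tx": 0.82, "ty": -0.985},
    {"tx": 0.82, "ty": -0.985},
    {"tx": 0.82, "ty": -0.985},
    {"tx": 0.82, "ty": -0.985},
    {"tx": 0.82, "ty": -0.985},
    {"tx": 0.82, "ty": -0.985},
    {"tx": 0.82, "ty": -0.985},
    {"tx": 0.82, "ty": -0.985},
    {"twist": 1},
    {"twist": 1},
    {"twist": 1},
    {},
    {}
  ]
}}

```text
invalid input at $.rows[0]: expected keys tx, ty, tz, twist
```

```bash
python3 - <<'E'
from h import *
s=read_state();im=capture("wrist");np.save("w1.npy",s,allow_pickle=True);cv2.imwrite("pics/w1.png",im[:,:,::-1]);print(s["clock"],s["ee_pos"],s["ee_rot"],s["wrist_force"])
E
```

```text
0.1 [ 266.996128   -619.75546825  217.98220685] [-4.99777659e-04  9.79383889e-01  2.02007277e-01 -9.16000017e-05] [ 0.12090386 -0.0657754  -1.11870713]
```

View pics/w1.png

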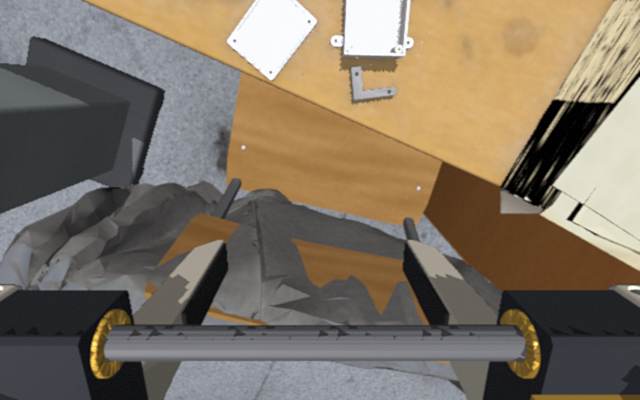

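The move was refused because each row needs all four keys. The picture, still from the start pose, shows the desk's front right part, with the fingers at the bottom of the frame at (215,245) and (420,245).

Request:
{"api": "arm_command", "payload": {
  "rows": [
    {"tx": 0.82, "ty": -0.985, "tz": 0, "twist": 0},
    {"tx": 0.82, "ty": -0.985, "tz": 0, "twist": 0},
    {"tx": 0.82, "ty": -0.985, "tz": 0, "twist": 0},
    {"tx": 0.82, "ty": -0.985, "tz": 0, "twist": 0},
    {"tx": 0.82, "ty": -0.985, "tz": 0, "twist": 0},
    {"tx": 0.82, "ty": -0.985, "tz": 0, "twist": 0},
    {"tx": 0.82, "ty": -0.985, "tz": 0, "twist": 0},
    {"tx": 0.82, "ty": -0.985, "tz": 0, "twist": 0},
    {"tx": 0.82, "ty": -0.985, "tz": 0, "twist": 0},
    {"tx": 0.82, "ty": -0.985, "tz": 0, "twist": 0},
    {"tx": 0.82, "ty": -0.985, "tz": 0, "twist": 0},
    {"tx": 0.82, "ty": -0.985, "tz": 0, "twist": 0},
    {"tx": 0.82, "ty": -0.985, "tz": 0, "twist": 0},
    {"tx": 0.82, "ty": -0.985, "tz": 0, "twist": 0},
    {"tx": 0.82, "ty": -0.985, "tz": 0, "twist": 0},
    {"tx": 0.82, "ty": -0.985, "tz": 0, "twist": 0}
  ],
  "hand": 1
}}

```text
clock: 1.48
ee_pos: [412.4, -126.7, 218.7]
ee_rot: [0.0, 0.979, 0.202, 0.0]
wrist_force: [0.3, 0.2, 0.0]
width: 92.8
gripper_force: 0.0
```

Request:
{"api": "arm_command", "payload": {
  "rows": [
    {"tx": 0.82, "ty": -0.985, "tz": 0, "twist": 0},
    {"tx": 0.82, "ty": -0.985, "tz": 0, "twist": 0},
    {"tx": 0.82, "ty": -0.985, "tz": 0, "twist": 0},
    {"tx": 0.82, "ty": -0.985, "tz": 0, "twist": 0},
    {"tx": 0.82, "ty": -0.985, "tz": 0, "twist": 0},
    {"tx": 0.82, "ty": -0.985, "tz": 0, "twist": 0},
    {"tx": 0.82, "ty": -0.985, "tz": 0, "twist": 0},
    {"tx": 0.82, "ty": -0.985, "tz": 0, "twist": 0},
    {"tx": 0.82, "ty": -0.985, "tz": 0, "twist": 0},
    {"tx": 0.82, "ty": -0.985, "tz": 0, "twist": 0},
    {"tx": 0, "ty": 0, "tz": 0, "twist": 1},
    {"tx": 0, "ty": 0, "tz": 0, "twist": 1},
    {"tx": 0, "ty": 0, "tz": 0, "twist": 1},
    {"tx": 0, "ty": 0, "tz": 0, "twist": 0},
    {"tx": 0, "ty": 0, "tz": 0, "twist": 0}
  ]
}}

```text
clock: 2.73
ee_pos: [503.2, 179.0, 218.5]
ee_rot: [0.0, 0.997, 0.074, -0.0]
wrist_force: [-0.6, 0.3, 0.0]
width: 92.8
gripper_force: 0.0
```

```bash
python3 - <<'E'
from h import *
s=read_state();im=capture("wrist");np.save("w1.npy",s,allow_pickle=True);cv2.imwrite("pics/w2.png",im[:,:,::-1]);print(s["clock"],s["ee_pos"],s["ee_rot"],s["wrist_force"])
E
```

```text
2.7333 [503.16637138 178.95720352 218.48945272] [ 2.05393307e-05  9.97273309e-01  7.37965399e-02 -1.31190637e-04] [-0.57740803  0.33598593  0.00513288]
```

View pics/w2.png

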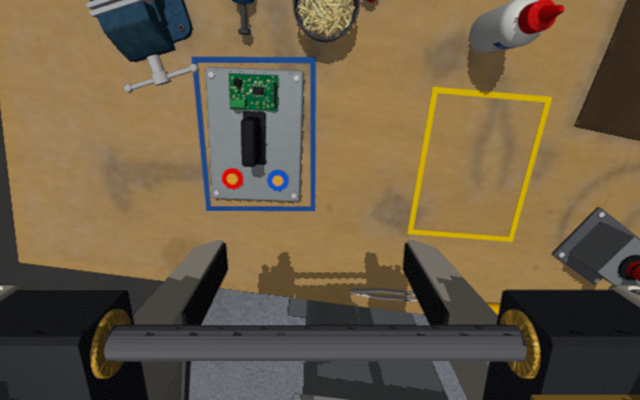

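The wrist view shows the carrier in the blue outline with red ring (232,179), blue ring (278,180), bar (254,138) and plate corners from (207,67) to (302,200). It also shows the yellow bay corners at (433,88), (551,98), (513,240) and (408,233), and the vise handle close to the outline's far left corner.

```bash
python3 - <<'E'
from h import *
np.set_printoptions(precision=1,suppress=True)
s=np.load("w1.npy",allow_pickle=True).item();C=cam("wrist",s);im=cv2.imread("pics/w2.png")[:,:,::-1].copy()
ct=lambda m:max(cv2.findContours(m,0,2)[0],key=cv2.contourArea)
def ring(m):
    (c,ax,a)=cv2.fitEllipse(ct(m));return np.array(c),ax
for n,h in(("red",(170,8)),("blue",(105,125))):
    c,ax=ring(mask(im,*h,130,60,(216,164,246,195) if n=="red" else (263,164,293,197)));print(n,c,ax,at(C,c,12),at(C,c,15))
y=mask(im,22,34,130,110,(395,80,565,250));print("yellow",deskrect(C,y))
b=mask(im,100,130,90,50,(185,50,325,218));print("blue",deskrect(C,b))
hsv=cv2.cvtColor(im,cv2.COLOR_RGB2HSV);g=np.zeros(im.shape[:2],np.uint8)
g[64:206,203:309]=((hsv[64:206,203:309,1]<45)&(hsv[64:206,203:309,2]>90))
g=cv2.morphologyEx(g,cv2.MORPH_OPEN,np.ones((3,3)));q=np.zeros_like(g);cv2.drawContours(q,[ct(g)],-1,1,-1);print("plate",deskrect(C,q,12))
# bar top: black pixels
k=np.zeros_like(g);k[105:170,236:272]=(hsv[105:170,236:272,2]<38);k=cv2.morphologyEx(k,cv2.MORPH_OPEN,np.ones((3,3)));print("bar blob",cv2.boundingRect(ct(k)),deskrect(C,k,53))
cv2.imwrite("pics/crop.png",cv2.resize(im[50:215,185:325,::-1],None,fx=4,fy=3.6,interpolation=2))
E
```

```text
red [232.1 178.2] (19.903688430786133, 21.656675338745117) [481.4 268. ] [482.2 267.4]
blue [277.5 179.9] (20.254987716674805, 20.87436294555664) [486.8 218.2] [487.6 218. ]
yellow (((528.6116333007812, -0.1124725341796875), (169.2633056640625, 129.467529296875), 3.7798919677734375), 3060)
blue (((526.8892822265625, 246.72459411621094), (166.66514587402344, 127.27526092529297), 8.340703010559082), 2641)
plate (((529.6163940429688, 247.76486206054688), (138.32830810546875, 98.21224975585938), 6.0588603019714355), 12088)
bar blob (242, 112, 23, 54) (((533.9447021484375, 242.99461364746094), (50.67872619628906, 21.082382202148438), 5.924790382385254), 1174)
```

View pics/crop.png

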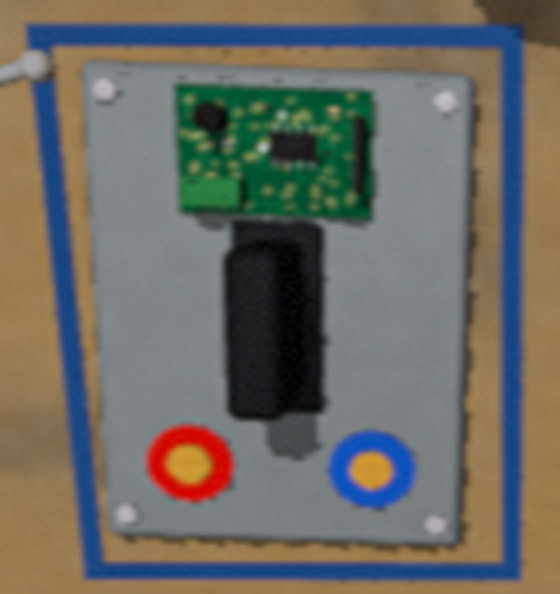

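Request:
{"api": "arm_command", "payload": {
  "rows": [
    {"tx": 0, "ty": 0, "tz": 0, "twist": 0.47},
    {"tx": 0.444, "ty": -0.875, "tz": 0.7, "twist": 0},
    {"tx": 0.444, "ty": -0.875, "tz": 0.7, "twist": 0},
    {"tx": 0.444, "ty": -0.875, "tz": 0.7, "twist": 0},
    {"tx": 0, "ty": 0, "tz": 0.7, "twist": 0},
    {"tx": 0, "ty": 0, "tz": 0, "twist": 0},
    {"tx": 0, "ty": 0, "tz": 0, "twist": 0},
    {"tx": 0, "ty": 0, "tz": 0, "twist": 0}
  ]
}}

```text
clock: 3.45
ee_pos: [529.8, 247.3, 149.9]
ee_rot: [-0.0, 0.999, 0.052, 0.001]
wrist_force: [-0.6, -0.6, -0.2]
width: 93.0
gripper_force: 0.0
```

```bash
python3 - <<'E'
from h import *
np.set_printoptions(precision=1,suppress=True)
s=read_state();im=capture("wrist");C=cam("wrist",s);np.save("w3.npy",s,allow_pickle=True);cv2.imwrite("pics/w3.png",im[:,:,::-1]);print(s["clock"],s["ee_pos"],s["ee_rot"],s["wrist_force"])
X=np.array([529.3,247.8]);Q=R.from_euler("z",6.1,degrees=True).as_matrix()
v=im.copy()
for x in(-23,23):
  for y in(-7,7):
    for z,c in((53,(255,255,0)),):
      p=proj(C,np.r_[X,0]+Q@[x,y,z]);cv2.circle(v,tuple(int(t) for t in p),2,c,-1)
for x,y,z in((-45,25,15),(-45,-25,15),(70,50,12),(70,-50,12),(-70,50,12),(-70,-50,12)):
    p=proj(C,np.r_[X,0]+Q@[x,y,z]);cv2.circle(v,tuple(int(t) for t in p),2,(255,0,255),-1)
cv2.imwrite("pics/w3o.png",v[:,:,::-1])
E
```

```text
3.45 [529.8 247.3 149.9] [-0.   1.   0.1  0. ] [-0.6 -0.6 -0.2]
```

View pics/w3o.png

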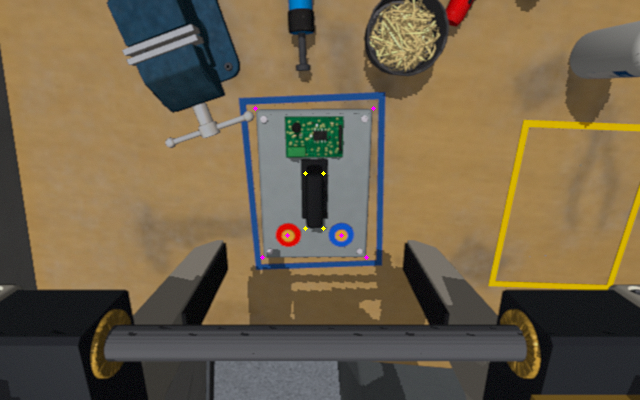

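The overlay fits: the predicted bar top corners (306–322, 173–228) and the contacts (288,236) and (341,236) land on the bar and the brass. I'll descend and grip.

Request:
{"api": "arm_command", "payload": {
  "rows": [
    {"tx": 0, "ty": 0, "tz": 0.8, "twist": 0},
    {"tx": 0, "ty": 0, "tz": 0.8, "twist": 0},
    {"tx": 0, "ty": 0, "tz": 0.8, "twist": 0},
    {"tx": 0, "ty": 0, "tz": 0.8, "twist": 0},
    {"tx": 0, "ty": 0, "tz": 0.8, "twist": 0},
    {"tx": 0, "ty": 0, "tz": 0.6, "twist": 0},
    {"tx": 0, "ty": 0, "tz": 0.4, "twist": 0},
    {"tx": 0, "ty": 0, "tz": 0, "twist": 0},
    {"tx": 0, "ty": 0, "tz": 0, "twist": 0}
  ]
}}

```text
clock: 4.25
ee_pos: [529.9, 247.6, 24.6]
ee_rot: [-0.0, 0.999, 0.052, 0.0]
wrist_force: [1.2, 0.2, 0.1]
width: 92.7
gripper_force: 0.0
```

Request:
{"api": "arm_command", "payload": {
  "rows": [
    {"tx": 0, "ty": 0, "tz": 0, "twist": 0},
    {"tx": 0, "ty": 0, "tz": 0, "twist": 0},
    {"tx": 0, "ty": 0, "tz": 0, "twist": 0},
    {"tx": 0, "ty": 0, "tz": 0, "twist": 0},
    {"tx": 0, "ty": 0, "tz": 0, "twist": 0},
    {"tx": 0, "ty": 0, "tz": 0, "twist": 0},
    {"tx": 0, "ty": 0, "tz": 0, "twist": 0},
    {"tx": 0, "ty": 0, "tz": 0, "twist": 0},
    {"tx": 0, "ty": 0, "tz": 0, "twist": 0},
    {"tx": 0, "ty": 0, "tz": 0, "twist": 0}
  ],
  "hand": 0,
  "newtons": 15
}}

```text
clock: 5.08
ee_pos: [529.5, 247.7, 23.6]
ee_rot: [0.0, 0.999, 0.052, -0.0]
wrist_force: [-0.2, 0.4, 0.0]
width: 31.0
gripper_force: 0.0
```

Request:
{"api": "arm_command", "payload": {
  "rows": [
    {"tx": 0, "ty": 0, "tz": 0, "twist": 0},
    {"tx": 0, "ty": 0, "tz": 0, "twist": 0},
    {"tx": 0, "ty": 0, "tz": 0, "twist": 0},
    {"tx": 0, "ty": 0, "tz": 0, "twist": 0},
    {"tx": 0, "ty": 0, "tz": 0, "twist": 0},
    {"tx": 0, "ty": 0, "tz": 0, "twist": 0}
  ]
}}

```text
clock: 5.58
ee_pos: [529.6, 247.7, 23.7]
ee_rot: [-0.0, 0.999, 0.052, 0.0]
wrist_force: [-0.2, 1.2, -0.0]
width: 14.3
gripper_force: 15.0
```

Request:
{"api": "arm_command", "payload": {
  "rows": [
    {"tx": 0, "ty": 0, "tz": 0.04, "twist": 0},
    {"tx": 0, "ty": 0, "tz": 0, "twist": 0},
    {"tx": -0.022, "ty": 0.2, "tz": 0, "twist": 0},
    {"tx": -0.039, "ty": 0.35, "tz": 0, "twist": 0},
    {"tx": -0.0575, "ty": 0.52, "tz": 0, "twist": 0},
    {"tx": -0.0575, "ty": 0.52, "tz": 0, "twist": 0},
    {"tx": -0.0575, "ty": 0.52, "tz": 0, "twist": 0}
  ]
}}

```text
clock: 6.17
ee_pos: [529.8, 195.0, 23.6]
ee_rot: [-0.001, 0.999, 0.052, 0.001]
wrist_force: [-0.1, 6.6, 5.9]
width: 14.5
gripper_force: 15.0
```

Request:
{"api": "arm_command", "payload": {
  "rows": [
    {"tx": -0.0575, "ty": 0.52, "tz": 0, "twist": 0},
    {"tx": -0.0575, "ty": 0.52, "tz": 0, "twist": 0},
    {"tx": -0.0575, "ty": 0.52, "tz": 0, "twist": 0},
    {"tx": -0.0575, "ty": 0.52, "tz": 0, "twist": 0},
    {"tx": -0.0575, "ty": 0.52, "tz": 0, "twist": 0},
    {"tx": -0.0575, "ty": 0.52, "tz": 0, "twist": 0},
    {"tx": -0.0575, "ty": 0.52, "tz": 0, "twist": 0},
    {"tx": -0.0575, "ty": 0.52, "tz": 0, "twist": 0},
    {"tx": -0.0575, "ty": 0.52, "tz": 0, "twist": 0},
    {"tx": -0.0575, "ty": 0.52, "tz": 0, "twist": 0},
    {"tx": -0.0575, "ty": 0.52, "tz": 0, "twist": 0},
    {"tx": -0.0575, "ty": 0.52, "tz": 0, "twist": 0},
    {"tx": -0.0575, "ty": 0.52, "tz": 0, "twist": 0},
    {"tx": -0.0575, "ty": 0.52, "tz": 0, "twist": 0},
    {"tx": -0.033, "ty": 0.3, "tz": 0, "twist": 0},
    {"tx": -0.018, "ty": 0.16, "tz": 0, "twist": 0},
    {"tx": 0, "ty": 0, "tz": 0, "twist": 0.23},
    {"tx": 0, "ty": 0, "tz": 0, "twist": 0.23},
    {"tx": 0, "ty": 0, "tz": 0, "twist": 0},
    {"tx": 0, "ty": 0, "tz": 0, "twist": 0}
  ]
}}

```text
clock: 7.83
ee_pos: [528.7, -0.5, 23.6]
ee_rot: [0.0, 0.999, 0.032, 0.001]
wrist_force: [-0.0, -3.5, 7.3]
width: 13.7
gripper_force: 15.2
```

```bash
python3 - <<'E'
from h import *
s=read_state();print(s["ee_pos"],2*np.degrees(np.arctan2(s["ee_rot"][2],s["ee_rot"][1])),s["wrist_force"],s["ft_torque"])
E
```

```text
[ 5.28684357e+02 -5.03755041e-01  2.35972585e+01] 3.6556189354350312 [-0.02985741 -3.54598547  7.31822853] [-0.5540072  0.063905   0.3142348]
```

Release, rise to about z 220 and look.

Request:
{"api": "arm_command", "payload": {
  "rows": [
    {"tx": 0, "ty": 0, "tz": -0.03, "twist": 0},
    {"tx": 0, "ty": 0, "tz": 0, "twist": 0},
    {"tx": 0, "ty": 0, "tz": 0, "twist": 0},
    {"tx": 0, "ty": 0, "tz": 0, "twist": 0},
    {"tx": 0, "ty": 0, "tz": 0, "twist": 0},
    {"tx": 0, "ty": 0, "tz": 0, "twist": 0},
    {"tx": 0, "ty": 0, "tz": 0, "twist": 0},
    {"tx": 0, "ty": 0, "tz": 0, "twist": 0}
  ],
  "hand": 0.9
}}

```text
clock: 8.5
ee_pos: [528.0, -0.0, 23.4]
ee_rot: [-0.0, 0.999, 0.032, -0.0]
wrist_force: [-0.2, 0.3, 0.1]
width: 63.4
gripper_force: 0.0
```

Request:
{"api": "arm_command", "payload": {
  "rows": [
    {"tx": 0, "ty": 0, "tz": -0.3, "twist": 0},
    {"tx": 0, "ty": 0, "tz": -0.6, "twist": 0},
    {"tx": 0, "ty": 0, "tz": -1, "twist": 0},
    {"tx": 0, "ty": 0, "tz": -1, "twist": 0},
    {"tx": 0, "ty": 0, "tz": -1, "twist": 0},
    {"tx": 0, "ty": 0, "tz": -1, "twist": 0},
    {"tx": 0, "ty": 0, "tz": -1, "twist": 0},
    {"tx": 0, "ty": 0, "tz": -1, "twist": 0},
    {"tx": 0, "ty": 0, "tz": -0.8, "twist": 0},
    {"tx": 0, "ty": 0, "tz": 0, "twist": 0},
    {"tx": 0, "ty": 0, "tz": 0, "twist": 0},
    {"tx": 0, "ty": 0, "tz": 0, "twist": 0}
  ]
}}

```text
clock: 9.5
ee_pos: [527.7, -0.0, 215.3]
ee_rot: [-0.0, 0.999, 0.032, -0.0]
wrist_force: [0.4, -0.5, 0.8]
width: 83.6
gripper_force: 0.0
```

```bash
python3 - <<'E'
from h import *
s=read_state();im=capture("wrist");np.save("w4.npy",s,allow_pickle=True);cv2.imwrite("pics/w4.png",im[:,:,::-1]);print(s["clock"],s["ee_pos"],s["ee_rot"],s["wrist_force"])
E
```

```text
9.5 [ 5.27746506e+02 -2.82153679e-02  2.15309246e+02] [-3.77303267e-05  9.99490155e-01  3.19267109e-02 -3.38132156e-04] [ 0.38093702 -0.4753173   0.76496065]
```

View pics/w4.png

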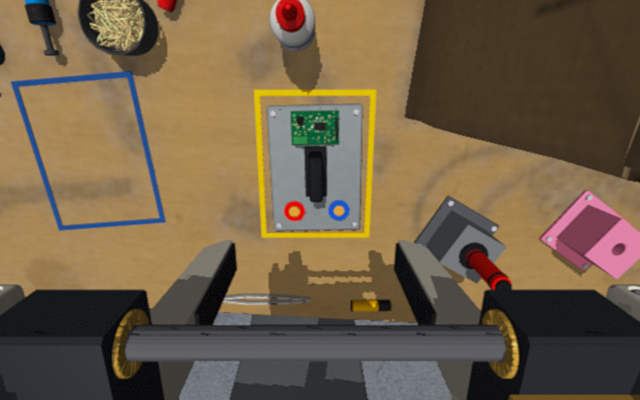

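The carrier stands inside the yellow outline, with corners (256,92), (375,92), (369,236) and (262,236). The red ring is at (294,211), the stand block with the probe guard at (475,253), and the carton's front edge runs from (408,118) to (632,180).

```bash
python3 - <<'E'
from h import *
np.set_printoptions(precision=2,suppress=True)
s=np.load("w4.npy",allow_pickle=True).item();C=cam("wrist",s);im=cv2.imread("pics/w4.png")[:,:,::-1].copy()
ct=lambda m:max(cv2.findContours(m,0,2)[0],key=cv2.contourArea)
w={}
for n,h,b in(("red",(170,8),(280,197,308,226)),("blue",(105,125),(326,197,353,226))):
    c=np.array(cv2.fitEllipse(ct(mask(im,*h,130,60,b)))[0]);w[n]=at(C,c,12);print(n,c,w[n],at(C,c,15))
v=w["red"]-w["blue"];print("ring yaw",np.degrees(np.arctan2(-v[0],v[1])))
print("yellow",deskrect(C,mask(im,22,34,130,110,(245,82,385,245))))
hsv=cv2.cvtColor(im,cv2.COLOR_RGB2HSV);g=np.zeros(im.shape[:2],np.uint8);S=np.s_[99:234,264:369]
g[S]=((hsv[S][...,1]<45)&(hsv[S][...,2]>90));g=cv2.morphologyEx(g,cv2.MORPH_OPEN,np.ones((3,3)));q=np.zeros_like(g);cv2.drawContours(q,[ct(g)],-1,1,-1);print("plate",deskrect(C,q,12))
for n,p in(("carrier red pred",None),):pass
for p in((474,254),(462,246)):print(p,at(C,p,56),at(C,p,52))
im2=capture("top");im3=capture("side")
cv2.imwrite("pics/a.png",np.hstack([cv2.resize(im2[195:245,330:380,::-1],(390,390)),cv2.resize(im3[140:200,290:350,::-1],(390,390))]))
E
```

```text
red [294.07 210.77] [480.8   20.55] [481.87  20.43]
blue [338.49 209.86] [485.03 -29.27] [486.06 -28.98]
ring yaw 4.845694231426616
yellow (((528.8650512695312, 0.16239166259765625), (168.22195434570312, 129.4991455078125), 3.6790990829467773), 3198)
plate (((528.7640380859375, -0.4692573547363281), (138.74171447753906, 98.59298706054688), 4.7484917640686035), 11381)
(474, 254) [ 460.89 -168.84] [ 459.03 -170.99]
(462, 246) [ 469.07 -154.74] [ 467.31 -156.72]
```

Carrier pose is (528.7, -0.5, 4.75°) and the bay is (528.9, 0.2, 3.7°), so it fits. Next I move above the stand for a second wrist view.

Request:
{"api": "arm_command", "payload": {
  "rows": [
    {"tx": -0.402, "ty": 0.8235, "tz": 0, "twist": 0},
    {"tx": -0.402, "ty": 0.8235, "tz": 0, "twist": 0},
    {"tx": -0.402, "ty": 0.8235, "tz": 0, "twist": 0},
    {"tx": -0.402, "ty": 0.8235, "tz": 0, "twist": 0},
    {"tx": -0.402, "ty": 0.8235, "tz": 0, "twist": 0},
    {"tx": -0.402, "ty": 0.8235, "tz": 0, "twist": 0},
    {"tx": -0.402, "ty": 0.8235, "tz": 0, "twist": 0},
    {"tx": -0.402, "ty": 0.8235, "tz": 0, "twist": 0},
    {"tx": 0, "ty": 0, "tz": 0, "twist": 0},
    {"tx": 0, "ty": 0, "tz": 0, "twist": 0},
    {"tx": 0, "ty": 0, "tz": 0, "twist": 0}
  ]
}}

```text
clock: 10.57
ee_pos: [458.3, -169.3, 215.4]
ee_rot: [-0.0, 0.999, 0.032, -0.0]
wrist_force: [0.2, 0.3, 0.2]
width: 83.7
gripper_force: 0.0
```

```bash
python3 - <<'E'
from h import *
s=read_state();im=capture("wrist");np.save("w5.npy",s,allow_pickle=True);cv2.imwrite("pics/w5.png",im[:,:,::-1]);print(s["clock"],s["ee_pos"],s["ee_rot"])
E
```

```text
10.5667 [ 458.29906434 -169.26199985  215.44956665] [-2.51598794e-04  9.99495538e-01  3.17575260e-02 -2.55810838e-04]
```

View pics/w5.png

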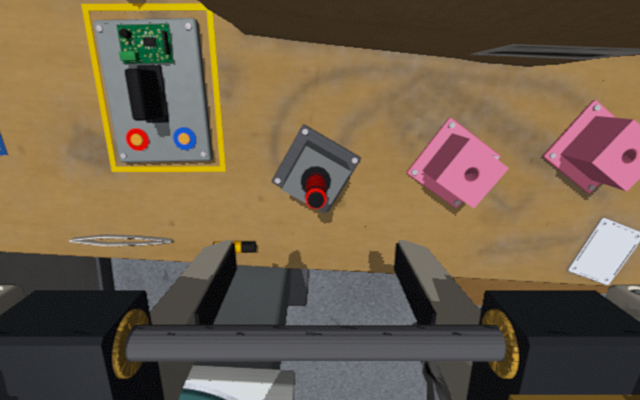

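The probe's black cap is at (316,200), the red grip above it and the guard at about (316,178), all on the grey stand block. The carrier is unchanged in the bay and the carton edge is at the top of the frame.

```bash
python3 - <<'E'
from h import *
np.set_printoptions(precision=1,suppress=True)
s=np.load("w5.npy",allow_pickle=True).item();C=cam("wrist",s);im=cv2.imread("pics/w5.png")[:,:,::-1].copy()
s4=np.load("w4.npy",allow_pickle=True).item();C4=cam("wrist",s4);im4=cv2.imread("pics/w4.png")[:,:,::-1].copy()
# red masks both views; model silhouette: cylinder r9 z56..112 -> fit x,y by matching mask
from scipy.optimize import minimize
ms=[(C,mask(im,170,8,120,50,(295,160,340,215))),(C4,mask(im4,170,8,120,50,(455,235,500,284)))]
for m in ms: print(cent(m[1]), cv2.boundingRect(m[1]))
def sil(C,x,y,dz=0):
    a=np.linspace(0,2*np.pi,24,endpoint=False);P=[proj(C,[x+9*np.cos(t),y+9*np.sin(t),z+dz]) for t in a for z in(56,116)]
    return cv2.convexHull(np.array(P,np.float32))
def cost(v,views):
    c=0
    for C_,m in views:
        ys,xs=np.nonzero(m);h=cv2.convexHull(np.c_[xs,ys].astype(np.float32)+0.0)
        # compare transversal: bounding of hull sideways & area overlap
        q=np.zeros((1600,2560),np.uint8);cv2.fillConvexPoly(q,np.round(sil(C_,*v)*4+1.5).astype(int),1)
        r=np.zeros_like(q);cv2.fillConvexPoly(r,np.round(h*4+1.5).astype(int),1);c+=int((q^r).sum())
    return c
for vs in(ms[:1],ms):
    o=minimize(cost,[459,-169.5],args=(vs,),method="Nelder-Mead",options=dict(initial_simplex=[[459,-169.5],[464,-169.5],[459,-164]]));print(o.x,o.fun)
for p,z in(((316.5,199.5),116),((316,178),56)):print(at(C,p,z))
print("tri guard",tri([(C,(316,178)),(C4,(474,254))]))
E
```

```text
(array([315.3, 188.7]), 494) (305, 173, 22, 37)
(array([483. , 265.7]), 657) (466, 249, 34, 35)
[ 459.6 -169.3] 968.0
[ 458.5 -169.5] 7978.0
[ 459.  -170.3]
[ 461.7 -169.9]
tri guard [ 460.8 -169.7   54.6]
```

Request:
{"api": "arm_command", "payload": {
  "rows": [
    {"tx": 0.05, "ty": 0.01, "tz": 0.8, "twist": 0},
    {"tx": 0, "ty": 0, "tz": 0.8, "twist": 0},
    {"tx": 0, "ty": 0, "tz": 0.8, "twist": 0},
    {"tx": 0, "ty": 0, "tz": 0.8, "twist": 0},
    {"tx": 0, "ty": 0, "tz": 0.8, "twist": 0},
    {"tx": 0, "ty": 0, "tz": 0.8, "twist": 0},
    {"tx": 0, "ty": 0, "tz": 0.7, "twist": 0},
    {"tx": 0, "ty": 0, "tz": 0.55, "twist": 0},
    {"tx": 0, "ty": 0, "tz": 0, "twist": 0},
    {"tx": 0, "ty": 0, "tz": 0, "twist": 0}
  ]
}}

```text
clock: 11.45
ee_pos: [459.5, -169.0, 64.4]
ee_rot: [-0.0, 0.999, 0.032, -0.001]
wrist_force: [-0.5, 1.1, 0.4]
width: 83.8
gripper_force: 0.0
```

Request:
{"api": "arm_command", "payload": {
  "rows": [
    {"tx": 0, "ty": 0, "tz": 0, "twist": 0},
    {"tx": 0, "ty": 0, "tz": 0, "twist": 0},
    {"tx": 0, "ty": 0, "tz": 0, "twist": 0},
    {"tx": 0, "ty": 0, "tz": 0, "twist": 0},
    {"tx": 0, "ty": 0, "tz": 0, "twist": 0},
    {"tx": 0, "ty": 0, "tz": 0, "twist": 0},
    {"tx": 0, "ty": 0, "tz": 0, "twist": 0},
    {"tx": 0, "ty": 0, "tz": 0, "twist": 0},
    {"tx": 0, "ty": 0, "tz": 0, "twist": 0},
    {"tx": 0, "ty": 0, "tz": 0, "twist": 0},
    {"tx": 0, "ty": 0, "tz": 0, "twist": 0},
    {"tx": 0, "ty": 0, "tz": 0, "twist": 0},
    {"tx": 0, "ty": 0, "tz": 0, "twist": 0},
    {"tx": 0, "ty": 0, "tz": 0, "twist": 0},
    {"tx": 0, "ty": 0, "tz": 0, "twist": 0},
    {"tx": 0, "ty": 0, "tz": 0, "twist": 0}
  ],
  "hand": 0,
  "newtons": 25
}}

```text
clock: 12.78
ee_pos: [459.5, -169.7, 64.6]
ee_rot: [0.0, 0.999, 0.032, -0.0]
wrist_force: [0.0, 0.1, -1.2]
width: 18.0
gripper_force: 25.0
```

Request:
{"api": "arm_command", "payload": {
  "rows": [
    {"tx": 0, "ty": 0, "tz": -0.2, "twist": 0},
    {"tx": 0, "ty": 0, "tz": -0.4, "twist": 0},
    {"tx": 0, "ty": 0, "tz": -0.6, "twist": 0},
    {"tx": 0, "ty": 0, "tz": -0.6, "twist": 0},
    {"tx": 0, "ty": 0, "tz": -0.6, "twist": 0},
    {"tx": 0, "ty": 0, "tz": -0.4, "twist": 0},
    {"tx": 0, "ty": 0, "tz": 0, "twist": 0}
  ]
}}

```text
clock: 13.37
ee_pos: [460.4, -170.1, 137.5]
ee_rot: [0.001, 0.999, 0.032, 0.002]
wrist_force: [0.2, 0.4, -0.2]
width: 17.6
gripper_force: 25.0
```

Request:
{"api": "arm_command", "payload": {
  "rows": [
    {"tx": 0.057, "ty": -0.314, "tz": 0, "twist": 0},
    {"tx": 0.114, "ty": -0.629, "tz": 0, "twist": 0},
    {"tx": 0.114, "ty": -0.629, "tz": 0, "twist": 0},
    {"tx": 0.114, "ty": -0.629, "tz": 0, "twist": 0},
    {"tx": 0.114, "ty": -0.629, "tz": 0, "twist": 0},
    {"tx": 0.114, "ty": -0.629, "tz": 0, "twist": 0},
    {"tx": 0.114, "ty": -0.629, "tz": 0, "twist": 0},
    {"tx": 0.114, "ty": -0.629, "tz": 0, "twist": 0},
    {"tx": 0.114, "ty": -0.629, "tz": 0, "twist": 0},
    {"tx": 0.114, "ty": -0.629, "tz": 0, "twist": 0},
    {"tx": 0.114, "ty": -0.629, "tz": 0, "twist": 0},
    {"tx": 0.114, "ty": -0.629, "tz": 0, "twist": 0},
    {"tx": 0.057, "ty": -0.314, "tz": 0, "twist": 0},
    {"tx": 0, "ty": 0, "tz": 0, "twist": 0},
    {"tx": 0, "ty": 0, "tz": 0.5, "twist": 0},
    {"tx": 0, "ty": 0, "tz": 0.5, "twist": 0},
    {"tx": 0, "ty": 0, "tz": 0.5, "twist": 0},
    {"tx": 0, "ty": 0, "tz": 0.3, "twist": 0},
    {"tx": 0, "ty": 0, "tz": 0, "twist": 0},
    {"tx": 0, "ty": 0, "tz": 0, "twist": 0}
  ]
}}

```text
clock: 15.03
ee_pos: [481.4, 20.5, 89.0]
ee_rot: [-0.0, 0.999, 0.032, -0.001]
wrist_force: [0.5, 0.2, 0.0]
width: 17.5
gripper_force: 25.0
```

```bash
python3 - <<'E'
from h import *
s=read_state();im=capture("wrist");np.save("w6.npy",s,allow_pickle=True);t=capture("side")
np.set_printoptions(precision=1,suppress=True)
print(s["clock"],s["ee_pos"],s["wrist_force"],s["width"])
C=cam("wrist",s);S=cam("side")
e=s["ee_pos"];tip=e-[0,0,56.6]
print("tip px",proj(C,tip),proj(S,tip),"contact px",proj(C,[481.6,20.7,15]),proj(S,[481.6,20.7,15]))
for n,I,c in(("wrist",im,proj(C,tip)),("side",t,proj(S,tip))):
    x,y=[int(v) for v in c];np.save(f"{n}6.npy",I)
    r=30 if n=="side" else 75
    x0=max(0,x-r);y0=max(0,min(400-2*r,y-r));print(n,x0,y0)
    cv2.imwrite(f"pics/c_{n}.png",cv2.resize(I[y0:y0+2*r,x0:x0+2*r,::-1],(400,400),interpolation=2))
a=np.hstack([cv2.imread("pics/c_wrist.png"),cv2.imread("pics/c_side.png")]);cv2.imwrite("pics/tip.png",a)
E
```

```text
15.0333 [481.4  20.5  89. ] [0.5 0.2 0. ] 17.459127507693584
tip px [315.2 219.3] [343.9 230.7] contact px [314.9 210.5] [343.6 233.9]
wrist 240 144
side 313 200
```

View pics/tip.png

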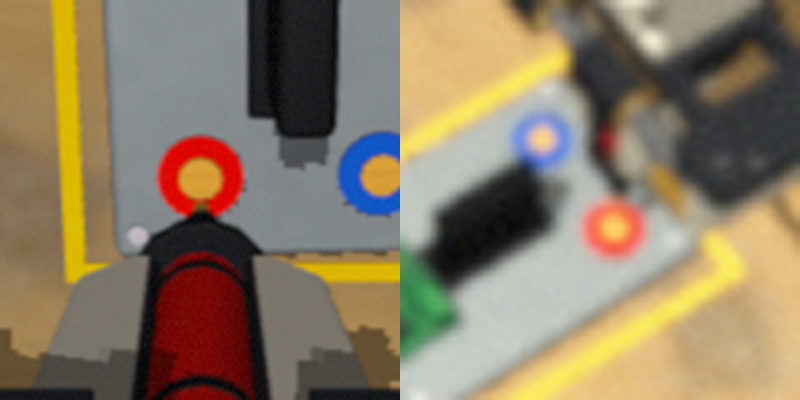

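The tip is at wrist pixel (315,220), as predicted, in line with the brass contact at (315,210) seen below it, so the probe is upright. The side crop shows the same, with the ring at about (345,234). I'll lower in steps, watching the force.

Request:
{"api": "arm_command", "payload": {
  "rows": [
    {"tx": 0, "ty": 0, "tz": 0.3, "twist": 0},
    {"tx": 0, "ty": 0, "tz": 0.3, "twist": 0},
    {"tx": 0, "ty": 0, "tz": 0, "twist": 0},
    {"tx": 0, "ty": 0, "tz": 0, "twist": 0},
    {"tx": 0, "ty": 0, "tz": 0, "twist": 0},
    {"tx": 0, "ty": 0, "tz": 0, "twist": 0},
    {"tx": 0, "ty": 0, "tz": 0, "twist": 0},
    {"tx": 0, "ty": 0, "tz": 0, "twist": 0}
  ]
}}

```text
clock: 15.8
ee_pos: [481.8, 20.7, 74.9]
ee_rot: [0.0, 0.999, 0.032, 0.0]
wrist_force: [-0.9, 0.8, -0.5]
width: 17.7
gripper_force: 25.0
```

Request:
{"api": "arm_command", "payload": {
  "rows": [
    {"tx": 0, "ty": 0, "tz": 0.06, "twist": 0},
    {"tx": 0, "ty": 0, "tz": 0.06, "twist": 0},
    {"tx": 0, "ty": 0, "tz": 0.06, "twist": 0},
    {"tx": 0, "ty": 0, "tz": 0, "twist": 0},
    {"tx": 0, "ty": 0, "tz": 0, "twist": 0},
    {"tx": 0, "ty": 0, "tz": 0, "twist": 0},
    {"tx": 0, "ty": 0, "tz": 0, "twist": 0},
    {"tx": 0, "ty": 0, "tz": 0, "twist": 0}
  ]
}}

```text
clock: 16.47
ee_pos: [481.7, 20.7, 70.2]
ee_rot: [0.0, 0.999, 0.032, 0.0]
wrist_force: [-0.3, -0.5, -0.1]
width: 17.3
gripper_force: 25.0
```

Request:
{"api": "arm_command", "payload": {
  "rows": [
    {"tx": 0, "ty": 0, "tz": 0.06, "twist": 0},
    {"tx": 0, "ty": 0, "tz": 0.04, "twist": 0},
    {"tx": 0, "ty": 0, "tz": 0, "twist": 0},
    {"tx": 0, "ty": 0, "tz": 0, "twist": 0},
    {"tx": 0, "ty": 0, "tz": 0, "twist": 0},
    {"tx": 0, "ty": 0, "tz": 0, "twist": 0}
  ]
}}

```text
clock: 16.97
ee_pos: [481.7, 20.8, 67.7]
ee_rot: [-0.0, 0.999, 0.032, 0.0]
wrist_force: [0.0, -0.1, 1.9]
width: 17.7
gripper_force: 25.0
```

```bash
python3 - <<'E'
from h import *
np.set_printoptions(precision=2,suppress=True)
F=[]
for i in range(6):
    capture("wrist");s=read_state();F.append(s["wrist_force"]);
print(s["clock"],np.mean(F,0),np.array(F)[:,2],s["ee_pos"])
E
```

```text
17.2667 [ 0.07 -0.2   1.46] [1.88 1.49 1.21 1.97 1.31 0.88] [481.69  20.78  67.7 ]
```

Request:
{"api": "arm_command", "payload": {
  "rows": [
    {"tx": 0, "ty": 0, "tz": 0.04, "twist": 0},
    {"tx": 0, "ty": 0, "tz": 0.03, "twist": 0},
    {"tx": 0, "ty": 0, "tz": 0, "twist": 0},
    {"tx": 0, "ty": 0, "tz": 0, "twist": 0},
    {"tx": 0, "ty": 0, "tz": 0, "twist": 0},
    {"tx": 0, "ty": 0, "tz": 0, "twist": 0}
  ]
}}

```text
clock: 17.77
ee_pos: [481.7, 20.7, 66.0]
ee_rot: [-0.0, 0.999, 0.032, 0.0]
wrist_force: [0.6, -0.9, 3.2]
width: 17.7
gripper_force: 25.0
```

```bash
python3 - <<'E'
from h import *
np.set_printoptions(precision=2,suppress=True)
F=[]
for i in range(12):
    im=capture("wrist");s=read_state();F.append(s["wrist_force"]);
print(s["clock"],np.mean(F,0),s["ee_pos"])
t=capture("top");sd=capture("side")
a=np.hstack([cv2.resize(im[120:270,240:390],(400,400),interpolation=2),cv2.resize(sd[200:260,313:373],(400,400),interpolation=2)])
cv2.imwrite("pics/fin.png",a[:,:,::-1])
E
```

```text
18.3667 [ 0.07 -0.04  2.75] [481.69  20.73  65.93]
```

View pics/fin.png

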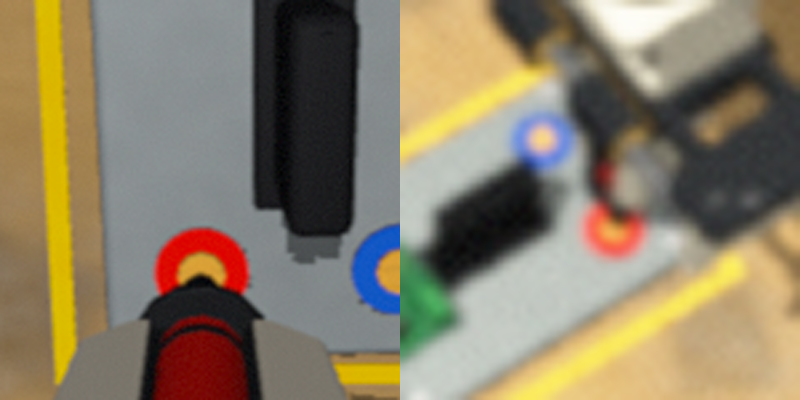

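The tip is on the brass inside the red ring at crop (203,275), the probe is upright, and the carrier hasn't moved. The force reading is 2.75 N, plus about 0.7 N of probe weight, so the plunger is about 5 mm in.

```bash
python3 -c "
from workcell import *
print(sign_off())"
```

```text
the job is handed in; nothing more can be done
None
```

The job is handed in at about 18.5 s: the carrier sits inside the yellow outline (about 1° off the bay's direction, under 1 mm off centre), and the arm is holding the probe upright on the red-ring contact at about 3 N, roughly half way in.

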